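Unfold the crank and bring the black vials forward

ROBOT

A 7-joint arm with a two-finger parallel gripper is mounted at the origin on the work surface. World frame = base frame: x ahead of the robot, y to its left, z up, the work surface at z = 0. Lengths are in m, angles in rad, forces in N, time in s.
With the tool pointing down it reaches from about 0.35 to 0.9 m from the base axis. Payload 7.2 kg.
Tool frame: the origin (TCP) lies at the very end of the fingers, on their centre line; the grasp point (between the pads) lies 19 mm behind it; z points along the fingers, y is the line along which they close (so a half turn about z gives the same grasp; the last joint's range is limited). The gripper opens to 88 mm and grips with 3 to 60 N. Pads are 20 mm wide; open, the fingers measure 115 mm over their backs; the gripper's body (75 mm by 178 mm) begins 61 mm behind the grasp point.
Start: joints at [1.203, 0.411, -0.013, 1.596, 0.006, 1.134, -0.082], TCP at [0.185, -0.597, 0.223] pointing down, gripper open.
Joint ranges: [-2.95, 2.95], [-0.29, 1.99], [-1.47, 1.44], [0.14, 2.54], [-1.03, 4.17], [0.13, 1.85], [-2.86, 2.86]. Speed limits (rad/s): [2.39, 2.39, 3.01, 3.01, 3.14, 3.14, 3.14].

INTERFACE

Orientations are given as a 3x3 rotation matrix whose columns are the frame's x, y, z axes.
In Python, from station import monitor, imaging, sign_off, spot_in, spot_point gives the robot as it stands.
- The arm moves only by the tool servo_tool, never from a script. Its argument "motion" is text: rows parted by semicolons, each of 6 numbers parted by spaces: the shift along the world's x, y, z in cm, then the turn, a rotation vector about the world's x, y, z in rad. In form: dx dy dz wx wy wz; .... A call has exactly 5 rows; each row is the pose to reach, as a shift and turn from the pose commanded when the call began; what a row does not reach only later rows make up. A row lasts 1/12 s, in which the tool goes at most 41.7 mm and 7.16 degrees, less where a joint would pass 70% of its speed; a pose out of reach is approached as far as the arm can. A call with a gripper value outside its range is refused whole. "claw" is the closure, from 0 (fully open) to 1 (shut), set as the call begins (left out, the last holds). The fingers move at their own pace and stop on an object; the grip force is fixed at half the most. Time passes only in rows, so rows that repeat a pose let the fingers close, or fill a call up. It gives the time, the measured TCP pose, the force, the opening and the grip force at its end, in the units of the state.
- monitor.read_state(): the state, without advancing time (a new reading comes with each control period).
- imaging.camera(name): name is "scene" or "top"; returns a dict with "image" (480x640x3 uint8, red, green, blue), "K" (3x3 intrinsics, pixels), "extrinsics" (4x4, takes a point from camera to world coordinates). Camera axes: x right, y up, looking along -z (the intrinsics and any distortion apply to the point x, -y, -z); pixel columns grow to the right and rows downward; lengths in m; the calibration is good to about 2 mm. A picture is of the moment at which its call begins. There is no depth.
- sign_off(): hands the job in; it is judged then, once.
Trained networks look in a picture, given as the dict that the camera call returned (one of the last four; its "shot" number tells which), for a name from the list of things; names that differ only in an ending like _2 or _b are one class to them, and where a whole thing is asked for, a point or a joint stands for the part that bears it (a point fixed in the world has none). Each returns a list of dicts, best first, with "p" (0 to 1); they miss things now and then, are a little off and sometimes report something else, mostly with a low value. They report only what shows in the picture. A call takes as long as a camera call.
- spot_in(picture, target): "box" ([centre column, centre row, width, height] in pixels, round what is visible of it).
- spot_point(picture, target): "xy" ([column, row] in pixels: a listed point, or the origin of a listed thing).
The state is a dict: "time_s": time; "q": joint angles; "joint_vel": joint speeds; "joint_efforts": joint torques, N m; "tool_pos": TCP position; "orientation": TCP orientation; "wrist_force": force on the tool from outside, world axes, zero at the start; "wrist_torque": the same for the moment, N m; "width": finger opening in m; "gripper_force": force on a finger pad.
Only numpy, scipy, OpenCV 4.12 (cv2) and the standard library are available. Lean on these libraries where they do the work, as an engineer would, in place of code of your own. Each camera call takes 0.05 s, during which the arm holds its last target. There are 200 camera calls.

TASK

Bring the rack of black vials forward on its feeder: fold that feeder's yellow-knobbed crank handle up until it stands upright, and only then crank it clockwise (seen from above) all the way to its stop. Leave the handle standing up and let go. Do not work the other feeder, the one with white vials and a blue knob.

Things in the scene. Friction and masses are not known exactly. Their poses are not given: they have to be found in the camera images.
- black_stage: Feeder with black vials, bolted down: aluminium base 390x110 mm with a white gearbox 110x110 mm, 70 high, at one end and nine black vials (tops 98 high) on a rack on rails beyond it. Origin: on the bench under the crank's vertical axis, at the gearbox's centre. x points from the gearbox along the rails to the vials, z up. The white feeder, built alike, stands beside it.
- black_grip (a point): Centre of the yellow ball knob (24 mm diameter, spins freely on the folding handle; pinched, it may creep up to 12 mm towards the crank axis as the handle swings up), 65 mm from the handle's hinge pin along a 9 mm rod. Folded: 125 mm above the bench, handle level, pointing from the pin back over the axis, knob centre 5 mm past it. Upright: 190 mm above the bench, straight over the pin.
- black_crank (a joint): Turn of the black feeder's crank, rad, growing clockwise from above; stop at 2.1, starts 0 to 0.5. The steel arm (18 mm wide, top 95 mm above the bench, hub 98) points from the axis at 1.134 rad minus this value, counterclockwise from the stage's x axis. Takes about 3 N at the upright handle, stays where left; draws the rack 30 mm per rad to the gearbox.
- black_handle (a joint): Fold of that crank's handle, rad: 0 folded flat, 1.571 upright (a stop); starts 0 to 0.3. Its hinge pin is level, square to the arm, 60 mm out from the crank axis and 125 mm above the bench. Stiff: 1 to 2 N at the knob moves it, and it stays where it is left.
- white_grip (a point): Centre of the blue knob of the other feeder, which is built alike but carries white vials; to be left alone. Its handle starts folded or nearly so.

How it is judged:
On the way, in this order (a step that is already met when the one before it is completed fails the run):
1. the yellow-knobbed handle is unfolded to upright (within about 18 degrees) before the crank has been turned past 0.9 rad (value of joint black_handle above 1.25 rad and value of joint black_crank below 0.9 rad), for 0.1 s.
2. the crank is turned clockwise to within 0.2 rad of its stop (value of joint black_crank above 1.9 rad), for 0.1 s.
At the end, for the whole second after the job is handed in: The black-vial feeder's crank is within 0.2 rad (11 degrees) of its clockwise stop, its handle stands upright within about 20 degrees, and the fingers have let go of it (value of joint black_crank above 1.9 rad and value of joint black_handle above 1.2 rad and contact force between the fingers and black_stage below 0.5 N); the robot touches nothing.
It fails at once if the crank is turned past 0.9 rad with its handle still folded (less than 1.0 rad up) (value of joint black_crank above 0.9 rad and value of joint black_handle below 1 rad).
It fails at once if the other feeder's blue knob is moved more than 20 mm (distance of white_grip from where it was at the start of the episode above 0.02 m).
It also fails if it takes over 38 s, if anything falls off the work surface, if the arm or the gripper's body presses on something with over 40 N, if the wrist force passes 120 N, or if a joint passes its speed limit or range.

## Working session

There is one attempt and no reset: what is moved stays moved. The work goes in short steps, Python scripts to look and compute and a tool call to move; the robot and the scene stay as the last step left them, time stands still between calls to the robot, and variables do not carry over. Pictures are saved under pics/ and viewed, at most 13 in all, crops included, and the job is handed in when it is done.

Besides the shell and the picture viewer there is one more tool, called by a JSON object that holds its "method" and its "body", one argument or row to a line. servo_tool: Moves the arm, as the interface text tells. Its arguments: {"type":"object","properties":{"motion":{"type":"string"},"claw":{"type":"number"}},"required":["motion"]}

```bash
mkdir -p pics
cat > h.py <<'E'
import numpy as np, cv2
from station import monitor, imaging, sign_off, spot_in, spot_point
def ray(c,uv):
    K=np.array(c["K"]);E=np.array(c["extrinsics"])
    d=np.linalg.solve(K,[uv[0],uv[1],1.]);d=np.array([d[0],-d[1],-d[2]])
    return E[:3,3],E[:3,:3]@d
def atz(c,uv,z):
    o,d=ray(c,uv);return o+d*(z-o[2])/d[2]
def tri(c1,p1,c2,p2):
    o1,d1=ray(c1,p1);o2,d2=ray(c2,p2);d1/=np.linalg.norm(d1);d2/=np.linalg.norm(d2)
    s=np.linalg.lstsq(np.c_[d1,-d2],o2-o1,rcond=None)[0]
    a=o1+s[0]*d1;b=o2+s[1]*d2
    return (a+b)/2,np.linalg.norm(a-b)
def proj(c,P):
    K=np.array(c["K"]);E=np.array(c["extrinsics"]);p=E[:3,:3].T@(np.array(P)-E[:3,3])
    p=K@[p[0],-p[1],-p[2]];return p[:2]/p[2]
E
cat > a.py <<'E'
from h import *
np.set_printoptions(precision=4,suppress=True)
cs={n:imaging.camera(n) for n in("scene","top")}
for n,c in cs.items():
    cv2.imwrite(f"pics/{n}0.png",c["image"][...,::-1]); print(n,{k:v for k,v in c.items() if k!="image"})
    for t in("black_grip","white_grip","black_stage"):
        print(t,[(round(d["p"],2),np.round(d["xy"],1)) for d in spot_point(c,t)[:3]],[(round(d["p"],2),np.round(d["box"],1)) for d in spot_in(c,t)[:2]])
s=monitor.read_state();print(s["time_s"],s["tool_pos"],s["orientation"])
E
python3 a.py
```

```text
scene {'K': array([[509.4446,   0.    , 316.846 ],
       [  0.    , 509.4446, 247.9864],
       [  0.    ,   0.    ,   1.    ]]), 'extrinsics': array([[-0.6327, -0.5076,  0.5849,  1.0369],
       [ 0.7742, -0.4307,  0.4637,  0.4298],
       [ 0.0166,  0.7462,  0.6655,  0.6747],
       [ 0.    ,  0.    ,  0.    ,  1.    ]]), 'shot': 1}
black_grip [(0.75, array([396.6, 262.2]))] [(0.57, array([399. , 265.1,  17.3,  17.2]))]
white_grip [(0.66, array([224.1, 180.2]))] []
black_stage [(0.81, array([392.1, 323.3]))] [(0.75, array([345.9, 367.8, 173.8, 221.4]))]
top {'K': array([[499.953 ,   0.    , 311.3471],
       [  0.    , 499.953 , 235.4834],
       [  0.    ,   0.    ,   1.    ]]), 'extrinsics': array([[-0.0112,  0.9864, -0.1638,  0.4194],
       [-0.9991, -0.0179, -0.0394,  0.0047],
       [-0.0418,  0.1632,  0.9857,  0.853 ],
       [ 0.    ,  0.    ,  0.    ,  1.    ]]), 'shot': 2}
black_grip [(0.69, array([212.1, 248.9]))] [(0.65, array([211.7, 250.1,  23.3,  16.4]))]
white_grip [(0.77, array([473.5, 238.6]))] [(0.77, array([471.8, 239.4,  18.5,  20.9]))]
black_stage [(0.75, array([232. , 262.1]))] [(0.57, array([216.3, 186.2, 107.3, 234.9]))]
0.7 [ 0.1845 -0.5971  0.2227] [[ 0.9554  0.2953 -0.    ]
 [ 0.2953 -0.9554 -0.    ]
 [-0.      0.     -1.    ]]
```

View pics/scene0.png

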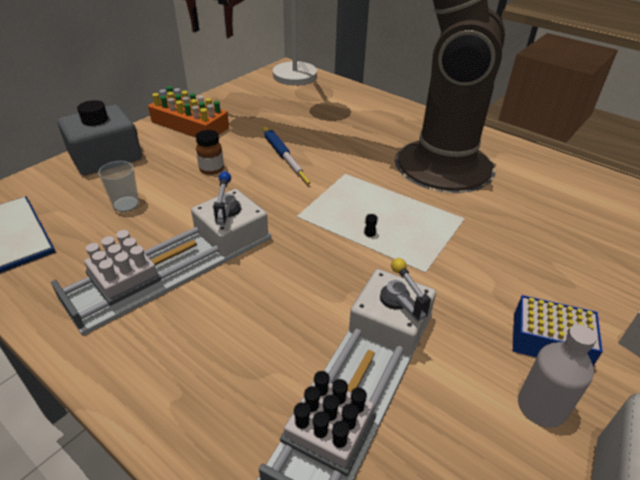

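View pics/top0.png

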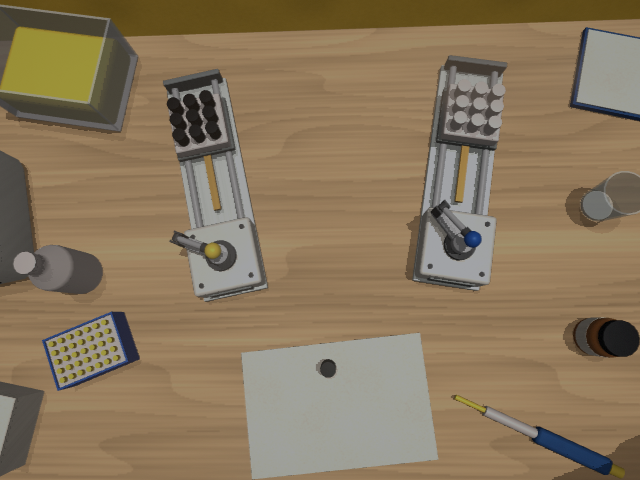

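```bash
cat > b.py <<'E'
from h import *
np.set_printoptions(precision=4,suppress=True)
cs={n:imaging.camera(n) for n in("scene","top")}
P={}
for n,c in cs.items():
    P[n]={}
    hsv=cv2.cvtColor(c["image"],cv2.COLOR_RGB2HSV)
    m=cv2.inRange(hsv,(20,120,80),(35,255,255))
    k,l,st,ce=cv2.connectedComponentsWithStats(m)
    o=np.argsort(-st[1:,4])[:3]+1;print(n,[(st[i],ce[i]) for i in o])
    for t in("black_grip","black_stage","white_grip"):
        d=spot_point(c,t); P[n][t]=d[0]["xy"] if d else None
    P[n]["yel"]=ce[o[0]]
for t in("black_grip","black_stage","white_grip","yel"):
    print(t,tri(cs["scene"],P["scene"][t],cs["top"],P["top"][t]))
E
python3 b.py
```

```text
scene [(array([391, 258,  16,  15, 156], dtype=int32), array([397.9359, 264.5192])), (array([557, 304,   8,  35, 150], dtype=int32), array([560.1867, 321.2667])), (array([548, 302,   6,  34, 144], dtype=int32), array([550.2639, 318.9167]))]
top [(array([    0,     0,   640,    37, 15892], dtype=int32), array([325.7105,  13.1791])), (array([   0,   26,  103,   75, 5797], dtype=int32), array([51.27  , 62.8937])), (array([204, 243,  17,  16, 205], dtype=int32), array([212.0927, 250.2341]))]
black_grip (array([0.523 , 0.1782, 0.1434]), np.float64(0.006429223826329002))
black_stage (array([0.518 , 0.1808, 0.0017]), np.float64(0.0019054808922886863))Traceback (most recent call last):
  File "b.py", line 15, in <module>
    print(t,tri(cs["scene"],P["scene"][t],cs["top"],P["top"][t]))
            ~~~^^^^^^^^^^^^^^^^^^^^^^^^^^^^^^^^^^^^^^^^^^^^^^^^^
  File "h.py", line 10, in tri
    o1,d1=ray(c1,p1);o2,d2=ray(c2,p2);d1/=np.linalg.norm(d1);d2/=np.linalg.norm(d2)
                           ~~~^^^^^^^
  File "h.py", line 5, in ray
    d=np.linalg.solve(K,[uv[0],uv[1],1.]);d=np.array([d[0],-d[1],-d[2]])
                         ~~^^^
TypeError: 'NoneType' object is not subscriptable
```

The pictures show the black feeder at left in the top view: gearbox around (225,258), yellow knob at (212,250), and the arm's pin end near (178,238). The white feeder is at (457,245). I'll zoom in on the black gearbox.

```bash
cat > c.py <<'E'
from h import *
np.set_printoptions(precision=4,suppress=True)
T=imaging.camera("top");S=imaging.camera("scene")
k=tri(S,(398.2,265),T,(212.1,250.4));print("knob",k)
a=cv2.resize(T["image"][205:310,155:295],None,fx=5,fy=5,interpolation=cv2.INTER_CUBIC)
cv2.imwrite("pics/t1.png",a[...,::-1])
a=cv2.resize(S["image"][245:345,340:450],None,fx=5,fy=5,interpolation=cv2.INTER_CUBIC)
cv2.imwrite("pics/s1.png",a[...,::-1])
E
python3 c.py
```

```text
knob (array([0.5183, 0.1773, 0.1415]), np.float64(7.064589113151348e-05))
```

View pics/t1.png

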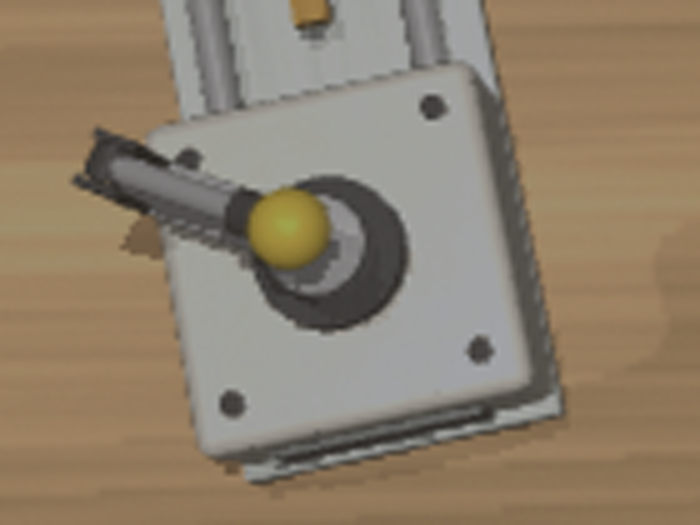

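View pics/s1.png

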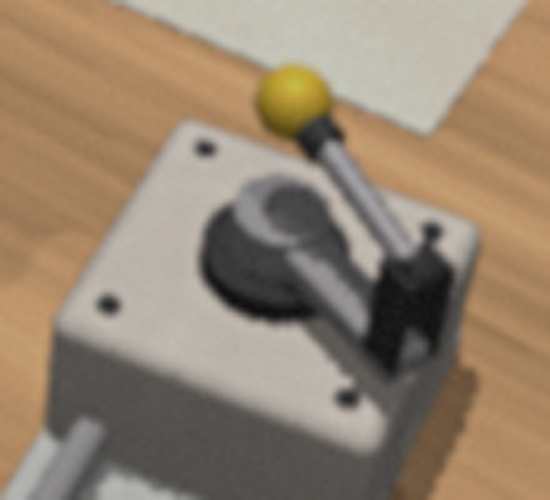

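The crop shows the four gearbox screws, the hub disc at about (325,246) and the pin end at about (115,165), in crop pixels. I'll work out the axis, yaw and crank angle.

```bash
cat > d.py <<'E'
from h import *
np.set_printoptions(precision=4,suppress=True)
T=imaging.camera("top");S=imaging.camera("scene")
t=lambda u,v:(155+u/5-.4,205+v/5-.4)
s=lambda u,v:(340+u/5-.4,245+v/5-.4)
W=[atz(T,t(*p),.07) for p in[(189,160),(432,106),(481,349),(232,404)]]
print(np.array(W),"c",np.mean(W,0))
W2=[atz(S,s(*p),.07) for p in[(347,398),(109,304),(206,148),(432,230)]]
print(np.array(W2),"c",np.mean(W2,0))
for w in(W,W2):
    d=w[0]-w[3]+w[1]-w[2];print("yaw",np.arctan2(d[1],d[0]),np.linalg.norm(d)/2)
print("hub scene",atz(S,s(300,212),.098))
c=(np.mean(W,0)+np.mean(W2,0))/2
pin=atz(T,t(115,163),.125);print("pin",pin,pin-c)
knob=tri(S,(398.2,265),T,(212.1,250.4))[0]
d=knob-c;print("knob-c",d)
p=pin;v=p-knob;print("dir pin-knob",np.arctan2(v[1],v[0]),np.linalg.norm(v),"lift",np.arcsin((knob[2]-.125)/.065))
E
python3 d.py
```

```text
[[0.5512 0.227  0.07  ]
 [0.5673 0.1487 0.07  ]
 [0.4891 0.1322 0.07  ]
 [0.4729 0.2111 0.07  ]] c [0.5201 0.1798 0.07  ]
[[0.5499 0.2273 0.07  ]
 [0.5657 0.149  0.07  ]
 [0.487  0.1331 0.07  ]
 [0.4709 0.2113 0.07  ]] c [0.5184 0.1802 0.07  ]
yaw 0.20403341407809697 0.07993373740796587
yaw 0.19978139857992014 0.08043585457059807
hub scene [0.5172 0.1855 0.098 ]
pin [0.5414 0.2337 0.125 ] [0.0222 0.0537 0.055 ]
knob-c [-0.0009 -0.0027  0.0715]
dir pin-knob 1.1822952622587175 0.06313787394440173 lift 0.2568482908113758
```

Estimates: axis at (0.519, 0.180), yaw 0.20, crank about 0.155, handle about 0.26 and knob at (0.518, 0.177, 0.142). I'll approach from above with the fingers closing square to the arm, which needs a yaw of +0.88.

{"method": "servo_tool", "body": {
  "motion": "1 2 0.5 0 0 0.04; 2.3 5 1 0 0 0.08; 3.6 8.5 1.5 0 0 0.12; 5 12 2 0 0 0.16; 6.5 15.5 2.5 0 0 0.2",
  "claw": 0
}}

```text
time_s: 1.72
tool_pos: [0.2497, -0.4406, 0.2478]
orientation: [[0.877, 0.48, -0.0], [0.48, -0.877, -0.0], [-0.0, 0.0, -1.0]]
wrist_force: [1.2, -0.2, 0.5]
width: 0.0877
gripper_force: 0.0
```

{"method": "servo_tool", "body": {
  "motion": "1.4 3.5 0 0 0 0.04; 2.8 7 0 0 0 0.08; 4.2 10.5 0 0 0 0.12; 5.6 14 0 0 0 0.16; 7 17 0 0 0 0.2"
}}

```text
time_s: 2.13
tool_pos: [0.3199, -0.2699, 0.248]
orientation: [[0.763, 0.646, 0.0], [0.646, -0.763, -0.001], [-0.0, 0.001, -1.0]]
wrist_force: [1.8, -0.4, -0.1]
width: 0.0877
gripper_force: 0.0
```

{"method": "servo_tool", "body": {
  "motion": "1.4 3.5 0 0 0 0.04; 2.8 7 0 0 0 0.08; 4.2 10.5 0 0 0 0.12; 5.6 14 0 0 0 0.16; 7 17 0 0 0 0.2"
}}

```text
time_s: 2.55
tool_pos: [0.3899, -0.0998, 0.2481]
orientation: [[0.62, 0.785, 0.001], [0.785, -0.62, -0.001], [0.0, 0.001, -1.0]]
wrist_force: [0.9, 0.5, -0.6]
width: 0.0878
gripper_force: 0.0
```

{"method": "servo_tool", "body": {
  "motion": "1.4 3.5 0 0 0 0.04; 2.8 7 0 0 0 0.08; 4.2 10.5 0 0 0 0.12; 5.6 14 0 0 0 0.16; 7 16 0 0 0 0.2"
}}

```text
time_s: 2.97
tool_pos: [0.4599, 0.062, 0.2482]
orientation: [[0.449, 0.893, 0.001], [0.893, -0.449, 0.001], [0.002, 0.001, -1.0]]
wrist_force: [-0.2, -0.6, -0.5]
width: 0.0884
gripper_force: 0.0
```

{"method": "servo_tool", "body": {
  "motion": "1.4 3 0 0 0 0.02; 2.8 6 0 0 0 0.04; 4.2 9 0 0 0 0.08; 5.8 11.5 0 0 0 0.08; 5.8 11.5 -2 0 0 0.08"
}}

```text
time_s: 3.38
tool_pos: [0.5207, 0.1796, 0.2305]
orientation: [[0.377, 0.926, 0.006], [0.926, -0.377, 0.006], [0.008, 0.003, -1.0]]
wrist_force: [-0.2, 0.6, 0.5]
width: 0.0878
gripper_force: 0.0
```

{"method": "servo_tool", "body": {
  "motion": "0 0 -2 0 0 0; 0 0 -4 0 0 0; 0 0 -6 0 0 0; 0 0 -6 0 0 0; 0 0 -6 0 0 0"
}}

```text
time_s: 3.8
tool_pos: [0.5171, 0.1727, 0.1672]
orientation: [[0.381, 0.925, -0.002], [0.925, -0.381, -0.0], [-0.001, -0.002, -1.0]]
wrist_force: [0.1, 0.2, 0.2]
width: 0.0878
gripper_force: 0.0
```

```bash
cat > e.py <<'E'
from h import *
import sys
np.set_printoptions(precision=4,suppress=True)
S=imaging.camera("scene");T=imaging.camera("top")
s=monitor.read_state();R=np.array(s["orientation"]);g=np.array(s["tool_pos"])-.019*R[:,2];print("grasp",g,s["q"],s["time_s"])
for n,c in(("s",S),("t",T)):
    u,v=np.round(proj(c,g)).astype(int);print(n,u,v,[(round(d["p"],2),np.round(d["xy"],1)) for d in spot_point(c,"black_grip")[:1]])
    x,y=max(u-60,0),max(v-60,0)
    sys.argv[1:] and cv2.imwrite(f"pics/{n}{sys.argv[1]}.png",cv2.resize(c["image"][y:y+120,x:x+140],None,fx=4,fy=4)[...,::-1])
if sys.argv[1:]:
    a=[cv2.imread(f"pics/{n}{sys.argv[1]}.png") for n in"st"];h=min(i.shape[0] for i in a)
    cv2.imwrite(f"pics/b{sys.argv[1]}.png",cv2.resize(np.hstack([i[:h] for i in a]),(800,343)))
E
python3 e.py 2
```

```text
grasp [0.5182 0.1732 0.1879] [ 0.1309  0.4216 -0.7006  1.817   0.3159  1.0157 -1.0862] 3.9
s 400 241 [(0.64, array([395.9, 264. ]))]
t 207 246 [(0.54, array([212.4, 247.8]))]
```

View pics/b2.png

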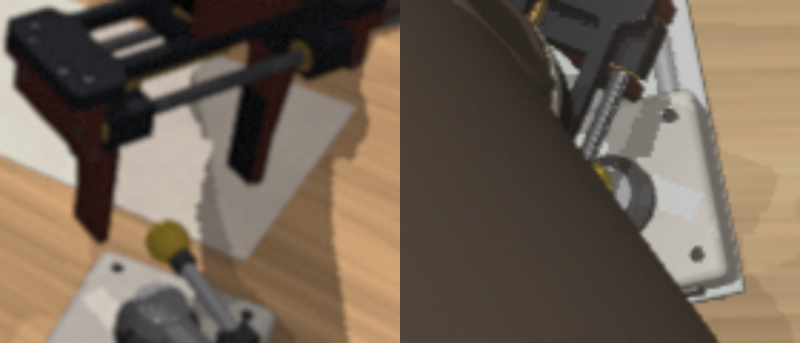

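The fingers straddle the knob, which shows in the left crop at (167,240). I'll go down the last 4.6 cm with a small y correction.

{"method": "servo_tool", "body": {
  "motion": "0 0.3 -1.5 0 0 0; 0 0.3 -3 0 0 0; 0 0.3 -4.6 0 0 0; 0 0.3 -4.6 0 0 0; 0 0.3 -4.6 0 0 0"
}}

```text
time_s: 4.42
tool_pos: [0.5176, 0.1759, 0.1221]
orientation: [[0.381, 0.925, -0.0], [0.925, -0.381, -0.0], [-0.0, -0.0, -1.0]]
wrist_force: [-0.2, 0.0, 0.3]
width: 0.0878
gripper_force: 0.0
```

{"method": "servo_tool", "body": {
  "motion": "0 0 0 0 0 0; 0 0 0 0 0 0; 0 0 0 0 0 0; 0 0 0 0 0 0; 0 0 0 0 0 0"
}}

```text
time_s: 4.83
tool_pos: [0.5178, 0.1759, 0.1221]
orientation: [[0.381, 0.924, 0.001], [0.924, -0.381, 0.0], [0.0, 0.001, -1.0]]
wrist_force: [-0.5, -0.7, 0.1]
width: 0.0879
gripper_force: 0.0
```

```bash
python3 e.py 3
```

```text
grasp [0.5177 0.1759 0.1409] [ 0.0991  0.4787 -0.6732  1.8614  0.3673  0.9278 -1.1346] 4.9333
s 398 265 [(0.8, array([399.2, 265.7]))]
t 213 251 []
```

View pics/b3.png

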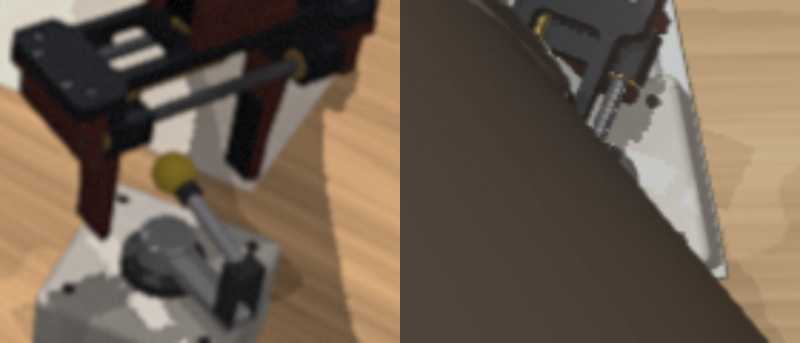

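The knob is at crop (173,172), centred between the fingers at the grasp point. Closing now.

{"method": "servo_tool", "body": {
  "motion": "0 0 0 0 0 0; 0 0 0 0 0 0; 0 0 0 0 0 0; 0 0 0 0 0 0; 0 0 0 0 0 0",
  "claw": 1
}}

```text
time_s: 5.45
tool_pos: [0.5176, 0.1759, 0.1216]
orientation: [[0.381, 0.925, 0.0], [0.925, -0.381, -0.0], [-0.0, 0.0, -1.0]]
wrist_force: [0.3, -0.0, 0.5]
width: 0.058
gripper_force: 0.0
```

{"method": "servo_tool", "body": {
  "motion": "0 0 0 0 0 0; 0 0 0 0 0 0; 0 0 0 0 0 0; 0 0 0 0 0 0; 0 0 0 0 0 0"
}}

```text
time_s: 5.87
tool_pos: [0.5176, 0.1759, 0.1216]
orientation: [[0.381, 0.925, 0.0], [0.925, -0.381, 0.0], [0.0, 0.0, -1.0]]
wrist_force: [0.2, -0.1, 0.5]
width: 0.0249
gripper_force: 0.1
```

{"method": "servo_tool", "body": {
  "motion": "0 0 0 0 0 0; 0 0 0 0 0 0; 0 0 0.3 0 0 0; 0.1 0.2 0.6 0 0 0; 0.15 0.4 1.2 0 0 0"
}}

```text
time_s: 6.28
tool_pos: [0.519, 0.1794, 0.1334]
orientation: [[0.381, 0.924, -0.001], [0.924, -0.381, -0.001], [-0.001, -0.001, -1.0]]
wrist_force: [2.8, -0.3, -4.4]
width: 0.0228
gripper_force: 30.0
```

{"method": "servo_tool", "body": {
  "motion": "0.1 0.25 0.55 0 0 0; 0.25 0.6 1.1 0 0 0; 0.4 1 1.6 0 0 0; 0.6 1.45 2.05 0 0 0; 0.6 1.45 2.05 0 0 0"
}}

```text
time_s: 6.7
tool_pos: [0.5254, 0.1952, 0.1555]
orientation: [[0.381, 0.925, 0.001], [0.925, -0.381, -0.0], [0.0, 0.001, -1.0]]
wrist_force: [-1.4, -3.2, 4.8]
width: 0.0227
gripper_force: 30.0
```

```bash
python3 e.py 4
```

```text
grasp [0.5251 0.1945 0.1738] [ 0.0805  0.4605 -0.6888  1.7986  0.3421  1.0043 -1.1344] 6.8
s 408 257 [(0.56, array([406.9, 257.5]))]
t 194 243 [(0.43, array([193. , 242.3]))]
```

View pics/b4.png

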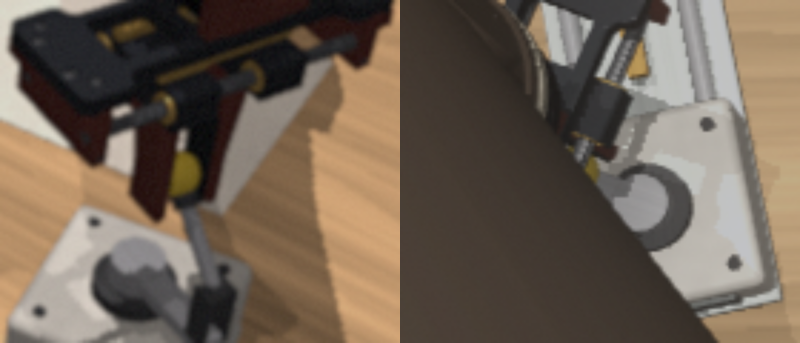

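The handle is swinging up, with the knob held between the pads at crop (185,172). Carrying on along the arc.

{"method": "servo_tool", "body": {
  "motion": "0.2 0.45 0.4 0 0 0; 0.4 0.95 0.75 0 0 0; 0.6 1.5 1.05 0 0 0; 0.85 2.05 1.3 0 0 0; 0.85 2.05 1.3 0 0 0"
}}

```text
time_s: 7.32
tool_pos: [0.534, 0.2171, 0.1677]
orientation: [[0.38, 0.925, 0.001], [0.925, -0.38, 0.002], [0.002, 0.0, -1.0]]
wrist_force: [-0.9, -0.7, 2.2]
width: 0.0226
gripper_force: 30.0
```

{"method": "servo_tool", "body": {
  "motion": "0.2 0.45 0.1 0 0 0; 0.4 0.9 0.2 0 0 0; 0.6 1.4 0.3 0 0 0; 0.8 1.9 0.35 0 0 0; 0.9 2.15 0.35 0 0 0"
}}

```text
time_s: 7.73
tool_pos: [0.5425, 0.2376, 0.1707]
orientation: [[0.38, 0.925, -0.0], [0.925, -0.38, 0.001], [0.001, -0.0, -1.0]]
wrist_force: [-4.1, -1.7, 3.2]
width: 0.0224
gripper_force: 30.0
```

```bash
python3 e.py 5
```

```text
grasp [0.5426 0.2378 0.1898] [ 0.0055  0.4956 -0.6864  1.7039  0.3502  1.0673 -1.1829] 7.8333
s 430 269 [(0.39, array([431. , 264.4]))]
t 160 229 [(0.77, array([161.5, 230.8]))]
```

View pics/b5.png

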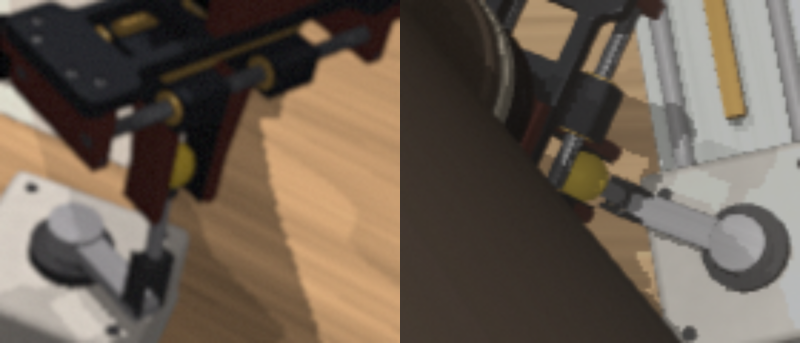

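The handle now stands nearly upright. I'll press it 5 mm further outward against its stop, then triangulate the knob.

{"method": "servo_tool", "body": {
  "motion": "0.1 0.2 0 0 0 0; 0.2 0.5 0 0 0 0; 0.2 0.5 0 0 0 0; 0.2 0.5 0 0 0 0; 0.2 0.5 0 0 0 0"
}}

```text
time_s: 8.35
tool_pos: [0.5447, 0.2409, 0.1705]
orientation: [[0.381, 0.924, -0.0], [0.924, -0.381, -0.001], [-0.001, 0.0, -1.0]]
wrist_force: [-2.8, -2.9, 1.9]
width: 0.0222
gripper_force: 30.0
```

```bash
cat > f.py <<'E'
from h import *
np.set_printoptions(precision=4,suppress=True)
cs=[imaging.camera(n) for n in("scene","top")];s=monitor.read_state();g=np.array(s["tool_pos"])-.019*np.array(s["orientation"])[:,2]
P=[]
for c in cs:
    hsv=cv2.cvtColor(c["image"],cv2.COLOR_RGB2HSV);m=cv2.inRange(hsv,(20,120,40),(35,255,255))
    u,v=proj(c,g);q=np.zeros_like(m);cv2.circle(q,(int(u),int(v)),22,255,-1);m&=q
    y,x=np.nonzero(m);P.append((np.mean([x.min(),x.max()]),np.mean([y.min(),y.max()])));print(P[-1],proj(c,g),len(x),x.min(),x.max(),y.min(),y.max())
    print(spot_point(c,"black_grip")[:1])
k,e=tri(cs[0],P[0],cs[1],P[1]);d=k-[.5192,.18,0]
print("grasp",g,"knob",k,e,"r",np.hypot(*d[:2]),"crank",1.336-np.arctan2(d[1],d[0]),s["wrist_force"],s["q"],s["time_s"])
E
python3 f.py
```

```text
(np.float64(435.0), np.float64(262.5)) [431.4549 270.4623] 102 431 439 249 276
[{'xy': [426.6, 265.6], 'p': 0.42}]
(np.float64(162.0), np.float64(224.5)) [158.0618 227.3689] 208 154 170 212 237
[{'xy': [159.8, 228.3], 'p': 0.55}]
grasp [0.5447 0.2409 0.1896] knob [0.5436 0.2368 0.2011] 0.011581396707181705 r 0.061872002628804934 crank 0.1712821149401007 [-3.0475 -2.8741  1.687 ] [-0.0025  0.5013 -0.684   1.6955  0.3535  1.072  -1.1894] 8.45
```

The knob is at radius of about 62 mm, so the handle is upright against its stop, and the crank is still at about 0.16. Now I'll crank clockwise along the arc, turning the tool part of the way with it.

{"method": "servo_tool", "body": {
  "motion": "0.5 -0.3 0 0 0 -0.05; 0.95 -0.6 0 0 0 -0.1; 1.5 -1 0 0 0 -0.16; 2 -1.45 0 0 0 -0.22; 2 -1.45 0 0 0 -0.22"
}}

```text
time_s: 8.97
tool_pos: [0.5653, 0.2268, 0.1706]
orientation: [[0.577, 0.817, 0.001], [0.817, -0.577, 0.001], [0.001, -0.0, -1.0]]
wrist_force: [-1.2, -0.6, 1.0]
width: 0.0223
gripper_force: 30.0
```

```bash
python3 f.py; python3 e.py 6
```

```text
(np.float64(413.5), np.float64(266.5)) [414.9657 273.7714] 172 404 423 253 280
[{'xy': [413.8, 268.9], 'p': 0.63}]
(np.float64(173.5), np.float64(210.0)) [168.6045 212.5443] 93 167 180 200 220
[{'xy': [173.9, 213.6], 'p': 0.42}]
grasp [0.5651 0.227  0.1897] knob [0.5651 0.2198 0.1989] 0.005639110640134902 r 0.06075083678544239 crank 0.6213501576155823 [ 0.7028 -1.9827 -0.1277] [-0.0139  0.5081 -0.6255  1.6654  0.3304  1.0745 -1.3475] 9.0667
grasp [0.5649 0.2269 0.1897] [-0.0137  0.5079 -0.6256  1.6656  0.3303  1.0747 -1.3482] 9.2667
s 415 274 [(0.69, array([414.4, 268.5]))]
t 169 213 []
```

View pics/b6.png

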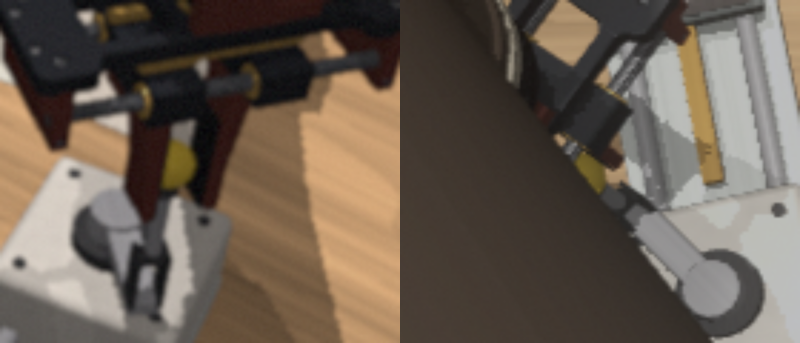

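The crank follows, at about 0.6, and the handle stays upright. Continuing the arc.

{"method": "servo_tool", "body": {
  "motion": "0.4 -0.5 0 0 0 -0.06; 0.8 -1 0 0 0 -0.12; 1.15 -1.55 0 0 0 -0.18; 1.45 -2.15 0 0 0 -0.24; 1.65 -2.75 0 0 0 -0.3"
}}

```text
time_s: 9.78
tool_pos: [0.5806, 0.2013, 0.1708]
orientation: [[0.791, 0.612, -0.0], [0.612, -0.791, 0.003], [0.001, -0.002, -1.0]]
wrist_force: [-1.9, 3.4, -1.0]
width: 0.0221
gripper_force: 30.0
```

{"method": "servo_tool", "body": {
  "motion": "0.2 -0.65 0 0 0 -0.06; 0.3 -1.3 0 0 0 -0.12; 0.35 -1.95 0 0 0 -0.18; 0.3 -2.6 0 0 0 -0.24; 0.2 -3.2 0 0 0 -0.3"
}}

```text
time_s: 10.2
tool_pos: [0.583, 0.1692, 0.1708]
orientation: [[0.936, 0.351, 0.001], [0.351, -0.936, 0.003], [0.001, -0.002, -1.0]]
wrist_force: [0.4, 2.5, -1.5]
width: 0.0225
gripper_force: 30.0
```

```bash
python3 f.py
```

```text
(np.float64(374.0), np.float64(260.0)) [371.702  261.3097] 222 366 382 252 268
[{'xy': [372.9, 258.2], 'p': 0.54}]Traceback (most recent call last):
  File "f.py", line 8, in <module>
    y,x=np.nonzero(m);P.append((np.mean([x.min(),x.max()]),np.mean([y.min(),y.max()])));print(P[-1],proj(c,g),len(x),x.min(),x.max(),y.min(),y.max())
                                         ~~~~~^^
    return umr_minimum(a, axis, None, out, keepdims, initial, where)
ValueError: zero-size array to reduction operation minimum which has no identity
```

{"method": "servo_tool", "body": {
  "motion": "-0.2 -0.65 0 0 0 -0.06; -0.45 -1.25 0 0 0 -0.12; -0.7 -1.85 0 0 0 -0.18; -1.05 -2.4 0 0 0 -0.24; -1.05 -2.4 0 0 0 -0.24"
}}

```text
time_s: 10.77
tool_pos: [0.5723, 0.1436, 0.1707]
orientation: [[0.993, 0.119, 0.0], [0.119, -0.993, 0.0], [0.0, -0.0, -1.0]]
wrist_force: [0.5, 1.6, -0.6]
width: 0.0224
gripper_force: 30.0
```

{"method": "servo_tool", "body": {
  "motion": "-0.3 -0.4 0 0 0 -0.03; -0.6 -0.75 0 0 0 -0.06; -0.95 -1.1 0 0 0 -0.1; -1.1 -1.3 0 0 0 -0.1; -1.1 -1.3 0 0 0 -0.1"
}}

```text
time_s: 11.18
tool_pos: [0.5652, 0.1359, 0.1714]
orientation: [[1.0, 0.023, 0.009], [0.023, -1.0, 0.009], [0.009, -0.008, -1.0]]
wrist_force: [15.7, 16.0, -12.6]
width: 0.0228
gripper_force: 30.0
```

```bash
python3 e.py 7
```

```text
grasp [0.5651 0.1357 0.1904] [-0.0013  0.4147 -0.4136  1.7521  0.1881  1.003  -2.0309] 11.2833
s 360 245 [(0.68, array([364.9, 243.9]))]
t 235 211 []
```

View pics/b7.png

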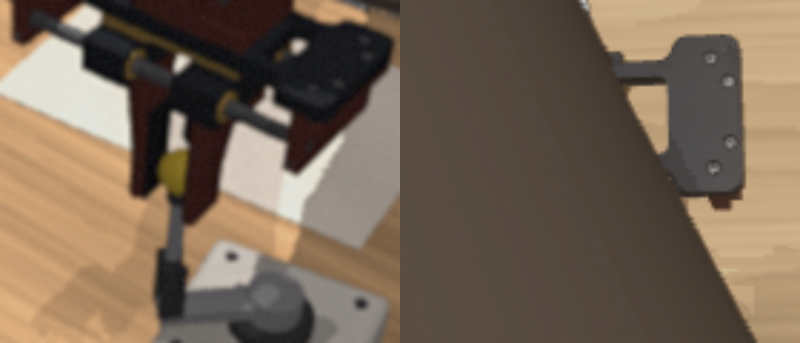

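The wrist reads about 22 N tangentially and the arm bears -0.77 rad, so the crank is at its stop with the handle upright. I'll relax the push, then open.

{"method": "servo_tool", "body": {
  "motion": "0.1 0.2 0 0 0 0; 0.2 0.4 0 0 0 0; 0.2 0.4 0 0 0 0; 0.2 0.4 0 0 0 0; 0.2 0.4 0 0 0 0"
}}

```text
time_s: 11.8
tool_pos: [0.5662, 0.1368, 0.1712]
orientation: [[1.0, 0.021, 0.006], [0.021, -1.0, 0.004], [0.006, -0.004, -1.0]]
wrist_force: [10.9, 9.3, -7.5]
width: 0.0222
gripper_force: 30.0
```

{"method": "servo_tool", "body": {
  "motion": "0 0 0 0 0 0; 0 0 0 0 0 0; 0 0 0 0 0 0; 0 0 0 0 0 0; 0 0 0 0 0 0",
  "claw": 0
}}

```text
time_s: 12.22
tool_pos: [0.5634, 0.1338, 0.1706]
orientation: [[1.0, 0.019, -0.0], [0.019, -1.0, -0.001], [-0.0, 0.001, -1.0]]
wrist_force: [0.3, -0.7, 1.0]
width: 0.0523
gripper_force: 0.0
```

{"method": "servo_tool", "body": {
  "motion": "0 0 0 0 0 0; 0 0 0 0 0 0; 0 0 0 0 0 0; 0 0 0 0 0 0; 0 0 0 0 0 0"
}}

```text
time_s: 12.63
tool_pos: [0.5636, 0.1343, 0.1707]
orientation: [[1.0, 0.02, 0.0], [0.02, -1.0, -0.0], [0.0, 0.0, -1.0]]
wrist_force: [-0.0, -0.4, -0.3]
width: 0.0852
gripper_force: 0.0
```

{"method": "servo_tool", "body": {
  "motion": "0 0 0.5 0 0 0; 0 0 1.5 0 0 0; 0 0 3 0 0 0; 0 0 4.5 0 0 0; 0 0 6 0 0 0"
}}

```text
time_s: 13.05
tool_pos: [0.5637, 0.1345, 0.2323]
orientation: [[1.0, 0.02, 0.001], [0.02, -1.0, 0.0], [0.001, -0.0, -1.0]]
wrist_force: [-0.5, -0.4, 0.3]
width: 0.0878
gripper_force: 0.0
```

{"method": "servo_tool", "body": {
  "motion": "-1 -2 2 0 0 0; -2 -5 3 0 0 0; -3 -8 4 0 0 0; -4 -11 4 0 0 0; -5 -14 4 0 0 0"
}}

```text
time_s: 13.47
tool_pos: [0.5135, -0.0067, 0.2726]
orientation: [[1.0, 0.02, 0.003], [0.02, -1.0, -0.0], [0.003, 0.0, -1.0]]
wrist_force: [0.8, 0.1, -1.1]
width: 0.0877
gripper_force: 0.0
```

{"method": "servo_tool", "body": {
  "motion": "-1 -3 0 0 0 0; -2 -6 0 0 0 0; -3 -9 0 0 0 0; -4 -11 0 0 0 0; -4 -11 0 0 0 0"
}}

```text
time_s: 13.88
tool_pos: [0.4717, -0.1206, 0.2717]
orientation: [[1.0, 0.013, 0.0], [0.013, -1.0, -0.002], [0.0, 0.002, -1.0]]
wrist_force: [1.2, 0.1, 0.1]
width: 0.0878
gripper_force: 0.0
```

```bash
cat > g.py <<'E'
from h import *
np.set_printoptions(precision=4,suppress=True)
S=imaging.camera("scene");T=imaging.camera("top")
d=[spot_point(c,"black_grip")[:1] for c in(S,T)];print(d)
if all(d):
    k,e=tri(S,d[0][0]["xy"],T,d[1][0]["xy"]);r=k-[.5192,.18,0];print(k,e,np.hypot(*r[:2]),1.336-np.arctan2(r[1],r[0]))
print(monitor.read_state()["wrist_force"])
cv2.imwrite("pics/fin.png",cv2.resize(np.hstack([S["image"][200:360,280:480],T["image"][140:300,150:350]]),(800,320))[...,::-1])
E
python3 g.py
```

```text
[[{'xy': [362.8, 243.0], 'p': 0.8}], [{'xy': [231.2, 210.6], 'p': 0.72}]]
[0.5648 0.1393 0.1954] 5.4311449686148035e-05 0.06113119309929146 2.065160594299447
[ 0.344  -0.628  -0.1819]
```

View pics/fin.png

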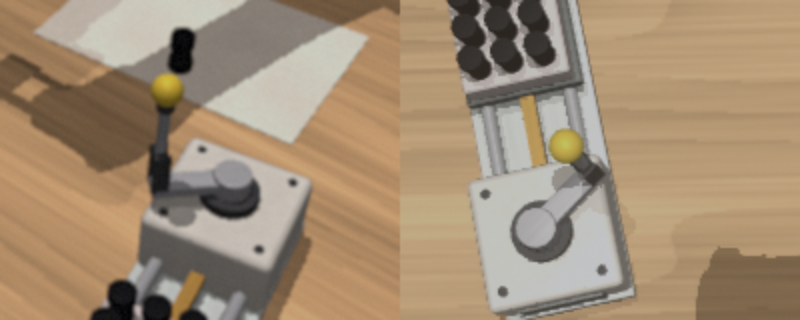

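The knob is at radius 61 mm and height 0.195 m, and the crank is at about 2.07. The handle is upright, the rack is forward and the gripper is clear of it.

```bash
python3 -c "from station import sign_off;print(sign_off())"
```

```text
the job is handed in; nothing more can be done
None
```

I folded the black feeder's handle upright, cranked it clockwise to its stop (measured at about 2.07 of 2.1 rad), and let go with the handle still upright. The white feeder was left alone, and I handed the job in; no verdict came back.

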